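Hang a hooked tray on a slotted bench stand and lock it

ROBOT

A 6-joint arm with a two-finger parallel gripper is mounted at the origin on the work surface. World frame = base frame: x ahead of the robot, y to its left, z up, the work surface at z = 0. Lengths are in m, angles in degrees, forces in N, time in s.
With the tool pointing down it reaches from about 0.25 to 0.775 m from the base axis. Payload 8.9 kg.
Tool frame: the origin (TCP) lies between the finger pads; the fingertips stand bot.tip_extent ahead of it and the grasp point (between the pads) lies 6 mm ahead of it (bot.tip_extent is the distance from the TCP to the fingertips, in m); x points along the fingers, y is the direction in which the jaws open and shut, and the axes are right-handed (so a half turn about x gives the same grasp; the last joint's range is limited). The gripper opens to 85 mm and grips with 20 to 120 N. Pads are 22 mm wide; open, the fingers measure 114 mm over their backs; the gripper's body (76 mm by 85 mm) begins 54 mm behind the grasp point. The pads swing forward as they close: fully open they stand 13 mm farther back than shut.
Start: joints at [-80.46, 16.656, -8.789, 64.555, 0, 82.019], TCP at [0.158, -0.501, 0.256] pointing down, gripper open.
Joint ranges: [-144.48, 144.48], [-52.06, 99.96], [-74.48, 78.29], [-112.23, 115.85], [-86.99, 84.42], [-180, 180]. Speed limits (degrees/s): [127.2, 127.2, 159.86, 180, 180, 180].

INTERFACE

Orientations are given as [roll, pitch, yaw] about the fixed x, y, z axes, in that order (R = Rz(yaw) Ry(pitch) Rx(roll)).
In Python, from rig import bot, cams, spot_in gives the robot as it stands. The module is installed in compiled form; this text tells all that it offers.
- The arm moves only by the shell command python3 -m inch 'ROWS' [OPENING]. ROWS is JSON, a list of rows, each an object with "translation": the shift along the tool's x, y, z in m, a list of three; "turn": the turn, a rotation vector about the tool's x, y, z in degrees, a list of three. A call has 1 to 20 rows; each row shifts and turns the commanded pose from where the row before left it, along the tool's axes as they then stand; what a row does not reach is not made up. A row lasts 1/12 s, in which the tool goes at most 41.7 mm and 7.16 degrees, less where a joint would pass 70% of its speed; a pose out of reach is approached as far as the arm can. A call with a gripper value outside its range is refused whole. OPENING is the opening, from -1 (shut) to 1 (fully open), so that 0 is half open, set as the call begins (- or left out, the last holds). The fingers move at their own pace and stop on an object; the grip force is fixed at half the most. Time passes only in rows, so rows that do not move let the fingers close. It gives the time, the measured TCP pose, the force and the opening at its end, in the units of the state.
- bot.sense(): the state, without advancing time (a new reading comes with each control period).
- cams.get_image(name): name is "side" or "top"; returns the picture (420x560x3 uint8, blue, green, red); there is no depth.
- cams.calibration(name): a dict with "vertical_fov" (degrees; the focal length in pixels is half the picture's height over the tangent of half this angle, whatever the lens; pixels are square), "cx", "cy" (the principal point, pixels), "rvec" (rotation vector, rad) and "tvec" (3), from world to camera coordinates, as OpenCV has them. Camera axes: x right, y down, z forward; pixel columns grow to the right and rows downward; lengths in m; the calibration is good to about 2 mm. A picture is of the moment at which its call begins. calibration takes no time and is no camera call.
- bot.sign_off(): hands the job in, once; it reports no verdict.
Trained networks look in the newest picture that a camera, given by its name, has taken for a name from the list of things; names that differ only in an ending like _2 or _b are one class to them, and where a whole thing is asked for, a point or a joint stands for the part that bears it (a point fixed in the world has none). Each returns a list of dicts, best first, with "confidence" (0 to 1); they miss things now and then, are a little off and sometimes report something else, mostly with a low value. They report only what shows in the picture. A call takes as long as a camera call. They do not tell look-alikes from the thing itself.
- spot_in(camera, target): "at" ([column, row] in pixels, amid what is visible of it).
The state is a dict: "time": time; "q": joint angles; "qd": joint speeds; "joint_efforts": joint torques, N m; "eef_pos": TCP position; "ee_rot": TCP orientation; "contact_force": force on the tool from outside, world axes, zero at the start; "ft_torque": the same for the moment, N m; "grip_width": finger opening in m.
Only numpy, scipy, OpenCV 4.12 (cv2) and the standard library are available. Lean on these libraries where they do the work, as an engineer would, in place of code of your own. Each camera call takes 0.05 s, during which the arm holds its last target. There are 200 camera calls.

TASK

Hang the metal tray that has two hooked tabs on its back on the slotted stand: feed both tabs through the two slots until the tray's back is flush against the slotted plate, then push the tray straight down until the tabs are fully seated and the spring bar behind the plate has snapped back over them, and let go. Feel your way with a light hand, since ramming or leaning hard on the stand (50 N or more) bends the tabs, and leave the plain tray and the other things on the bench where they are.

Things in the scene. Friction and masses are not known exactly. Their poses are not given: they have to be found in the camera images.
- tray: Hooked tray, bare aluminium, loose, about 0.3 kg, standing upright. Origin: underside, mid-width, on the rear face of the back plate; x points out of its back (as the tabs do), z up. Back plate 80 wide (y), 60 high, 4 thick. Floor x -102 to -2, 84 wide, 14 high rims. A web 14 thick along the middle (30 high) bears the grip fin. Steel tabs on the back.
- fin (a point): Top centre of the hooked tray's grip fin, at tray x -55, y 0, z 72. The fin is 14 thick (y), 44 long (x), and its sides are free down to the tray's floor: pinch it across y from above.
- tabs (a point): On the back plate's rear face midway between the two tabs, level with their tops (tray z 52). Tabs at y -26 and +26, each 10 wide, 28 high (tray z 24 to 52): an 8 high stem (z 44 to 52) and a down-turned lip, x 6.5 to 13. The lip's rear swells by a ramp from x 13 at z 40 to x 17 at z 48, flat above: a tab reaches 17 behind the back plate.
- stand: Fixed stand: two posts (16 square, y -61 and +61, top z 186), between them a white slotted plate 104 wide, 5 thick (x 0 to 5), from 70 below to 55 above the slots' lower edges. Origin: on the bench, mid-width, under the plate's front face; x points through the plate from front to back: the tray goes in along +x, in the stand's own orientation; its back is flush at tray origin x = 0.
- slots (a point): On the plate's front, midway between the slots, at the NOMINAL height of their lower edges (130 over the bench). The plate was set by hand: it sits up to 14 higher or lower, which no pose tells; find it by feel or sight. Slots at y -26 and +26, 14 wide, 31 high. Tabs enter with the tray origin 106 to 109 over the bench if nominal, and seat 20 to 23 lower, at 86 (all shift with the plate).
- catch (a joint): Spring bar: level steel rod, 6 thick, across the back of both slots, axis 12 above their lower edges, 12.5 behind the plate's front. In m: 0 home, max 0.012 pushed back. Tabs going in push it to about 0.0035 (3 to 4 N), then their ramps, pushed down with about 5 to 15 N, to 0.006 to 0.0075; it snaps home (under 0.001) over the tabs just before their stems stop hard on the slots' lower edges.
- plain_tray: A second tray of the same make and size, without tabs on its back: not the one to hang. Origin and axes as for the hooked tray. It and the hooked tray may stand in either of two places.
- tub: White open plastic tub, 72 across, 110 high; origin under its centre. Leave alone.
- tube_box: Red open divided tube box 90 x 120 x 45; origin under its centre. Leave alone.
- reagent: Amber jar 52 across, 100 high, blue cap; origin under its centre. Leave alone.
- block: Aluminium block 70 x 50 x 40; origin under its centre. Leave alone.
There are look-alikes about, which are no part of the job. What is shaped like the tray but purple is not meant.

How it is judged:
By the outcome, as a careful person would: the job done as asked, in the order asked, and still so for the second after the job is handed in, with the robot touching nothing.
It also fails if it takes over 61 s, if anything falls off the work surface, if the arm or the gripper's body presses on something with over 40 N, if the wrist force passes 120 N, or if a joint passes its speed limit or range.

## Working session

There is one attempt and no reset: what is moved stays moved. The work goes in short steps, Python scripts to look and compute and a shell command to move; the robot and the scene stay as the last step left them, time stands still between calls to the robot, and variables do not carry over. Pictures are saved under pics/ and viewed, about 8 in all and at most 12, crops included, and the job is handed in when it is done.

```bash
mkdir -p pics; python3 - <<'E'
from rig import bot,cams,spot_in
import cv2,numpy as np
for n in("side","top"):
    cv2.imwrite(f"pics/{n}0.png",cams.get_image(n))
    c=cams.calibration(n);print(n,{k:np.round(v,4).tolist() for k,v in c.items()})
    R=cv2.Rodrigues(np.array(c["rvec"],float))[0];print("cam at",-R.T@np.array(c["tvec"]).ravel())
    for t in("tray","fin","tabs","stand","slots","plain_tray"):
        print(t,[(np.round(d["at"],1).tolist(),round(d["confidence"],2)) for d in spot_in(n,t)])
print(bot.sense(),bot.tip_extent)
E
```

```text
side {'vertical_fov': 55.1726, 'cx': 279.9674, 'cy': 204.5186, 'rvec': [0.7349, -2.6746, 1.0024], 'tvec': [0.3972, 0.2719, 0.9651]}
cam at [0.11585618 0.57095734 0.90761001]
tray [([306.8, 155.3], 0.89), ([349.2, 185.7], 0.82), ([366.5, 141.7], 0.64), ([432.1, 186.3], 0.41)]
fin [([307.3, 155.4], 0.93), ([271.6, 128.4], 0.74), ([365.0, 140.5], 0.7), ([347.0, 185.6], 0.61), ([430.6, 190.2], 0.52)]
tabs [([308.2, 155.6], 0.91), ([361.8, 144.5], 0.91), ([348.5, 184.8], 0.77), ([271.8, 126.6], 0.67), ([431.2, 183.7], 0.38)]
stand [([179.2, 244.9], 0.92)]
slots [([178.7, 242.7], 0.97)]
plain_tray [([297.7, 214.5], 0.85)]
top {'vertical_fov': 49.2602, 'cx': 280.1511, 'cy': 204.3327, 'rvec': [2.1401, -2.1844, 0.0683], 'tvec': [-0.024, 0.5086, 1.3166]}
cam at [ 0.38718147 -0.06931791  1.35572465]
tray [([400.6, 309.9], 0.87), ([439.1, 244.5], 0.77), ([361.6, 253.0], 0.7), ([383.0, 190.7], 0.63), ([399.4, 129.2], 0.6)]
fin [([362.3, 252.0], 0.78), ([379.5, 187.5], 0.76), ([439.8, 244.9], 0.71), ([400.8, 309.4], 0.71), ([397.6, 130.4], 0.56)]
tabs [([437.3, 241.2], 0.86), ([399.3, 130.4], 0.71), ([381.2, 191.0], 0.56), ([362.7, 252.8], 0.56)]
stand [([206.4, 148.5], 0.7)]
slots [([206.1, 149.4], 0.91)]
plain_tray [([297.9, 221.1], 0.87)]
{'time': 0.7, 'q': array([-8.04622084e+01,  1.66554833e+01, -8.78886361e+00,  6.45547720e+01,
       -1.54675381e-03,  8.20184897e+01]), 'qd': array([-0.0225169 , -0.01052134,  0.08059802,  0.04710397, -0.01512985,
        0.04486094]), 'joint_efforts': array([ 5.48793446e-05, -5.36897600e+01,  3.31607795e+01,  1.28877327e-03,
       -1.62114070e-04, -5.14714031e-06]), 'eef_pos': array([ 0.15803387, -0.50065367,  0.25631075]), 'ee_rot': array([  21.68674462,   89.99821988, -140.79395355]), 'contact_force': array([-0.52307619,  0.4689906 ,  0.23129509]), 'ft_torque': array([0.02044156, 0.00862378, 0.05367647]), 'grip_width': 0.08514479791167948} 0.025
```

View pics/side0.png

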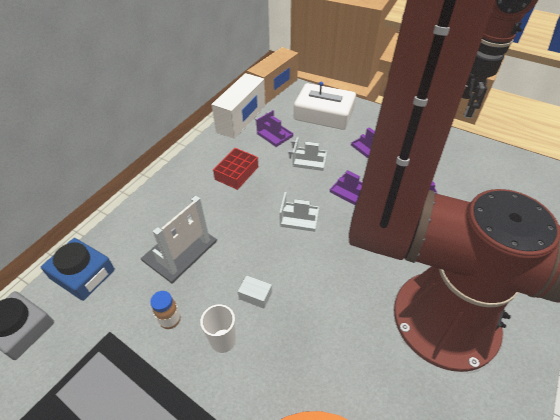

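View pics/top0.png

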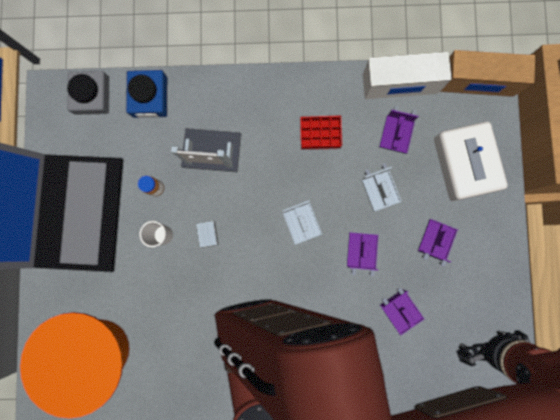

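The side view shows silver trays at (298,214) and (308,155), and the stand at (179,240). The top view shows silver trays at (301,222) and (381,189), and the stand at (208,150). I'll enlarge these.

```bash
python3 - <<'E'
import cv2,numpy as np
s=cv2.imread("pics/side0.png");t=cv2.imread("pics/top0.png")
def c(im,x,y,w=80,h=60): return cv2.resize(im[y:y+h,x:x+w],(400,300),interpolation=cv2.INTER_CUBIC)
cv2.imwrite("pics/c0.png",np.vstack([np.hstack([c(t,345,160),c(t,165,120)]),np.hstack([c(s,270,125),c(s,138,190,107,80)])]))
E
```

```text
(no output)
```

View pics/c0.png

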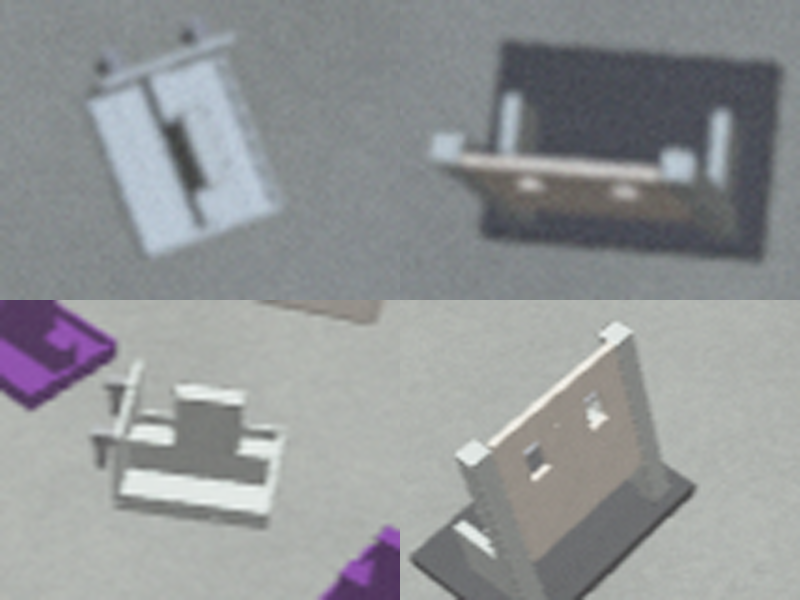

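The tray at top (381,189) shows two dark tabs on its back, so it is the hooked one, with its back pointing up and slightly left. The stand's slotted face points down in the top view, towards the robot, and its post tops are at top px (174,150) and (221,153). Next I'll fit both poses from hand-picked corners.

```bash
cat > h.py <<'E'
import cv2,numpy as np
from scipy.optimize import least_squares
from rig import bot,cams
def cal(n):
    c=cams.calibration(n);f=210/np.tan(np.radians(c["vertical_fov"])/2)
    return np.array([[f,0,c["cx"]],[0,f,c["cy"]],[0,0,1.]]),np.array(c["rvec"],float),np.array(c["tvec"],float)
C={n:cal(n) for n in("side","top")}
def W(p,P):
    P=np.atleast_2d(np.array(P,float));a=p[2];R=np.array([[np.cos(a),-np.sin(a),0],[np.sin(a),np.cos(a),0],[0,0,1]])
    return P/1000@R.T+[p[0],p[1],p[3] if len(p)>3 else 0]
def px(n,X): K,r,t=C[n];return cv2.projectPoints(np.array(X,float),r,t,K,None)[0][:,0]
def fit(obs,p0):
    f=lambda p:np.concatenate([px(n,W(p,P))[0]-uv for n,P,uv in obs])
    s=least_squares(f,p0,loss="soft_l1");return s.x,f(s.x).reshape(-1,2)
def crop(im,x,y,w,h,k): return cv2.resize(im[y:y+h,x:x+w],None,fx=k,fy=k,interpolation=cv2.INTER_CUBIC)
def wire(im,n,p,segs,x,y,k,col):
    for a,b in segs:
        q=((px(n,W(p,[a,b]))-[x,y]+.5)*k).astype(int);cv2.line(im,q[0].tolist(),q[1].tolist(),col,1)
def box(x0,x1,y0,y1,z0,z1):
    c=[(x,y,z) for x in(x0,x1) for y in(y0,y1) for z in(z0,z1)]
    return [(a,b) for i,a in enumerate(c) for b in c[i+1:] if sum(u!=v for u,v in zip(a,b))==1]
TRAY=box(-4,0,-40,40,0,60)+box(-102,-2,-42,42,0,14)+box(-77,-33,-7,7,30,72)
def STAND(d): return box(0,5,-52,52,60+d,185+d)+[s for y in(-26,26) for s in box(0,0.01,y-7,y+7,130+d,161+d)]
E
cat > fit0.py <<'E'
from h import *
T=lambda a,b:(345+a/5-.4,160+b/5-.4)
S=lambda a,b:(270+a/5-.4,125+(b-300)/5-.4)
obs=[("top",(-102,42,14),T(150,257)),("top",(-102,-42,14),T(282,208)),("top",(-2,-40,60),T(233,38)),("top",(-2,40,60),T(104,86)),
("side",(-55,0,72),S(211,393)),("side",(-102,42,0),S(268,526)),("side",(-102,-42,14),S(284,430)),("side",(-2,-40,60),S(138,364))]
p,r=fit(obs,[.45,-.33,.3]);print("tray",p[:2],np.degrees(p[2]));print(r.round(1).tolist())
T=lambda a,b:(165+(a-400)/5-.4,120+b/5-.4)
S=lambda a,b:(138+(a-400)/3.74-.4,190+(b-300)/3.74-.4)
obs=[("top",(0,61,186),T(447,148)),("top",(0,-61,186),T(678,164)),("side",(0,61,186),S(473,455)),("side",(0,-61,186),S(617,333))]
q,r=fit(obs,[.55,.15,0]);print("stand post mid",q[:2],np.degrees(q[2]));print(r.round(1).tolist())
np.save("p.npy",[p,q])
E
python3 fit0.py; cat > ov.py <<'E'
from h import *
p,q=np.load("p.npy");s=cv2.imread("pics/side0.png");t=cv2.imread("pics/top0.png")
q=np.r_[W(q,[[-2.5,0,0]])[0][:2],q[2]]
a=crop(t,345,160,66,50,6);wire(a,"top",p,TRAY,345,160,6,(0,0,255))
b=crop(s,275,125,66,50,6);wire(b,"side",p,TRAY,275,125,6,(0,0,255))
d=crop(s,150,190,66,50,6);e=d.copy();wire(e,"side",q,STAND(0),150,190,6,(0,0,255))
cv2.imwrite("pics/ov.png",np.vstack([np.hstack([a,b]),np.hstack([d,e])]))
E
python3 ov.py
```

```text
tray [ 0.5930985  -0.31386525] 19.375777108770592
[[-0.6, 0.1], [-0.1, -0.2], [-0.3, -0.2], [-0.9, 0.0], [0.3, -0.7], [0.1, -0.0], [0.5, -1.0], [0.5, -1.9]]
stand post mid [0.63711062 0.17687247] -5.751036748515272
[[-0.7, 0.2], [-0.6, 0.5], [0.2, -1.3], [-0.2, -0.8]]
```

View pics/ov.png

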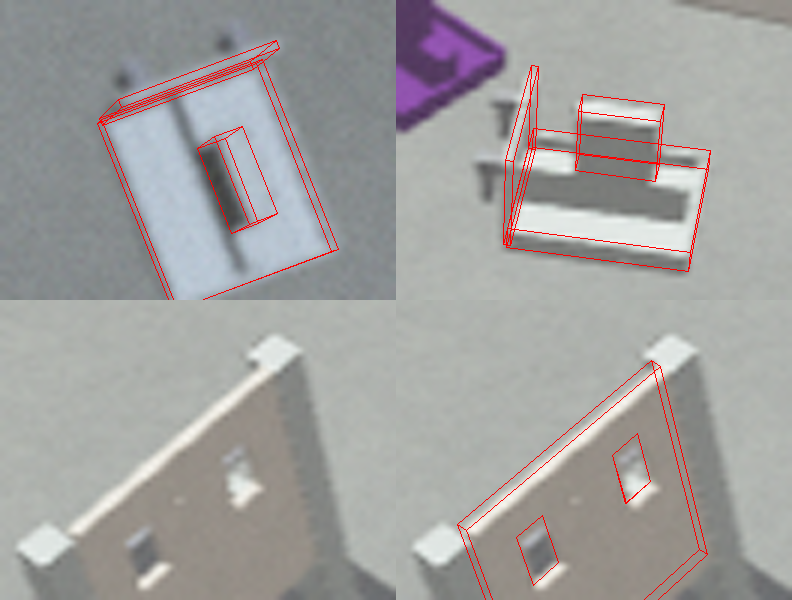

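The tray wireframe matches in both views. The stand is off by about 1 px, with its post tops sitting lower in the side view than modelled. I'll average frames for a sharper look at the stand, and work out the grasp move at the same time.

```bash
python3 - <<'E'
from h import *
for n in("side","top"):
    np.save(n+"avg.npy",np.mean([cams.get_image(n).astype(float) for _ in range(8)],0))
s=np.load("sideavg.npy").astype(np.uint8);t=np.load("topavg.npy").astype(np.uint8)
cv2.imwrite("pics/st.png",np.vstack([crop(s,150,194,66,34,12),crop(t,168,143,66,16,12)]))
p,_=np.load("p.npy");print("fin",W(p,[-55,0,72]))
E
```

```text
fin [[ 0.54121354 -0.33211218  0.072     ]]
```

View pics/st.png

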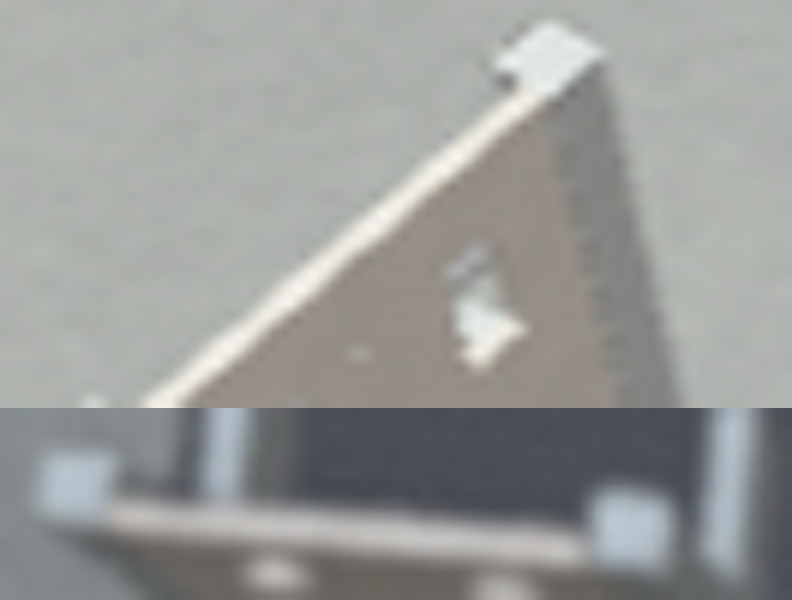

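The right slot's sill corners are at about (480,370) and (525,328) in the crop, and the plate's top front edge runs (549,97)→(190,405). In the top crop the post centres are at (78,486) and (632,530), and the sills at (278,575) and (503,588). Now I'll do a joint fit that includes the plate's height.

```bash
cat > fit1.py <<'E'
from h import *
A=lambda a,b:np.array((150+a/12-.5,194+b/12-.5))
B=lambda a,b:np.array((150+a/6-.5,190+b/6-.5))
T=lambda a,b:np.array((168+a/12-.5,143+(b-408)/12-.5))
# (cam, point, uv, plate?, post?)
O=[("side",(0,-61,186),A(551,58),0,1),("side",(0,61,186),B(45,545),0,1),("top",(0,61,186),T(78,486),0,1),("top",(0,-61,186),T(632,530),0,1),
("side",(0,-33,130),A(525,328),1,0),("side",(0,-19,130),A(480,370),1,0),("side",(0,-19,161),A(447,262),1,0),("side",(0,-33,161),A(485,243),1,0),
("side",(0,19,130),B(172,565),1,0),("side",(0,33,130),B(145,588),1,0),("side",(0,33,161),B(128,540),1,0),("side",(0,19,161),B(152,527),1,0),
("side",(0,-53,185),A(549,97),1,0),
("top",(2.5,26,130),T(278,575),1,0),("top",(2.5,-26,130),T(503,588),1,0),("top",(0,52,185),T(110,530),1,0),("top",(0,-52,185),T(590,565),1,0)]
def f(v):
    r=[]
    for n,P,uv,pl,po in O:
        P=np.array(P,float)+[v[4]*po,0,v[3]*pl]
        o=(v[5:7] if n=="side" else v[7:9])
        r.append(px(n,W(v[:3],P))[0]+o-uv)
    return np.concatenate(r+[v[5:9]/1.0,[(v[4]-5)/8]])
s=least_squares(f,[.63,.18,-.1,0,2,0,0,0,0],loss="soft_l1",x_scale=[.01,.01,.05,5,5,1,1,1,1])
v=s.x;print("stand",v[:2],np.degrees(v[2]),"d",v[3],"xpost",v[4],"cam off",v[5:].round(2));print(f(v)[:34].reshape(-1,2).round(1).tolist())
J=s.jac;print("sd",np.sqrt(np.diag(np.linalg.inv(J.T@J)))[:5]*.5)
np.save("stand.npy",v)
q=[v[0],v[1],v[2]]
R=lambda P:W(q,P)[0]
print("tcp y at fin, flush:",R([-55,0,0]),"30mm out",R([-85-0,0,0]))
E
python3 fit1.py
python3 -m inch '[{"translation":[0,0,0],"turn":[0,0,0]}]' 0
```

```text
stand [0.62820802 0.18013809] -4.640707169894917 d 0.592468694357918 xpost 7.623788718296205 cam off [ 0.06  0.86  1.04 -0.55]
[[-0.6, 0.8], [0.4, -48.5], [-0.7, 0.8], [-0.5, -0.3], [-0.3, 1.4], [-0.5, 1.5], [-0.0, 2.5], [0.9, 0.5], [-0.2, -47.7], [0.1, -47.7], [0.2, -47.6], [0.5, -49.3], [-0.4, 1.0], [0.5, 0.2], [0.7, 0.1], [-0.2, 0.2], [-0.6, -0.5]]
sd [1.54650618e-03 1.50316982e-03 9.75117649e-03 2.63054255e+00
 1.17078459e+00]
tcp y at fin, flush: [0.57338833 0.18458798 0.        ] 30mm out [0.54348668 0.18701519 0.        ]
time: 1.58
eef_pos: [0.1581, -0.5006, 0.2563]
ee_rot: [7.1, 90.0, -155.4]
contact_force: [-0.1, 0.8, 0.1]
grip_width: 0.0755
```

```bash
sed -i 's/190+b\/6-.5/190+(b-300)\/6-.5/' fit1.py; python3 fit1.py
cat > go.py <<'E'
import sys;from h import *
from scipy.spatial.transform import Rotation as Ro
# usage: go.py x y z trayyaw_deg : tool x down, tool y along tray +-y
x,y,z,a=map(float,sys.argv[1:5]);s=bot.sense()
R=Ro.from_euler("xyz",s["ee_rot"],degrees=True)
best=None
for sg in(1,-1):
    c,d=np.cos(np.radians(a)),np.sin(np.radians(a))
    X=np.array([0,0,-1.]);Y=sg*np.array([-d,c,0]);G=Ro.from_matrix(np.c_[X,Y,np.cross(X,Y)])
    rv=(R.inv()*G).as_rotvec(degrees=True)
    if best is None or np.linalg.norm(rv)<np.linalg.norm(best[0]): best=(rv,G)
rv,G=best;D=np.array([x,y,z])-s["eef_pos"]
print("turn",rv.round(2),"| then translation (tool axes after turn) mm",(1e3*G.inv().apply(D)).round(1),"| before turn",(1e3*R.inv().apply(D)).round(1))
print("tool y,z in world after:",G.as_matrix()[:,1:].T.round(3).tolist(),"q",s["q"].round(1),"F",s["contact_force"].round(1),"t",s["time"])
E
python3 go.py 0.541 -0.332 0.16 19.4
```

```text
stand [0.62930027 0.17779791] -6.014989430362959 d 2.4490060290054765 xpost 8.068481907991124 cam off [-0.09  0.47  0.32 -0.07]
[[-0.1, -0.2], [0.1, -0.2], [-0.4, 0.1], [-0.3, 0.2], [-0.1, -0.1], [-0.4, -0.1], [0.1, 0.9], [1.1, -1.1], [-0.4, 0.5], [-0.2, 0.4], [-0.0, 0.5], [0.4, -1.1], [-0.0, -0.4], [0.5, -0.1], [0.7, 0.3], [-0.2, -0.3], [-0.6, -0.1]]
sd [1.25303079e-03 1.08710112e-03 8.21311021e-03 1.70525183e+00
 1.02277900e+00]
tcp y at fin, flush: [0.57460307 0.18356129 0.        ] 30mm out [0.54476824 0.18670495 0.        ]
turn [-1.88  0.   -0.  ] | then translation (tool axes after turn) mm [  96.3  -31.9 -417.2] | before turn [  96.3  -45.5 -416. ]
tool y,z in world after: [[0.332, -0.943, 0.0], [-0.943, -0.332, 0.0]] q [-80.5  16.7  -8.8  64.6  -0.   82. ] F [-0.1  0.8  0.1] t 1.5833
```

```bash
python3 -m inch '[{"translation":[0,0,0],"turn":[-1.88,0,0]},{"translation":[0.002,-0.002,-0.03],"turn":[0,0,0]},{"translation":[0.002,-0.002,-0.03],"turn":[0,0,0]},{"translation":[0.002,-0.002,-0.03],"turn":[0,0,0]},{"translation":[0.002,-0.002,-0.03],"turn":[0,0,0]},{"translation":[0.002,-0.002,-0.03],"turn":[0,0,0]},{"translation":[0.002,-0.002,-0.03],"turn":[0,0,0]},{"translation":[0.005,-0.002,-0.03],"turn":[0,0,0]},{"translation":[0.005,-0.002,-0.03],"turn":[0,0,0]},{"translation":[0.01,-0.002,-0.03],"turn":[0,0,0]},{"translation":[0.01,-0.002,-0.03],"turn":[0,0,0]},{"translation":[0.01,-0.002,-0.03],"turn":[0,0,0]},{"translation":[0.01,-0.002,-0.03],"turn":[0,0,0]},{"translation":[0.01,-0.002,-0.03],"turn":[0,0,0]},{"translation":[0.012,-0.004,-0.027],"turn":[0,0,0]},{"translation":[0.012,-0.002,0],"turn":[0,0,0]},{"translation":[0,0,0],"turn":[0,0,0]},{"translation":[0,0,0],"turn":[0,0,0]}]'
python3 go.py 0.541 -0.332 0.05 19.4
```

```text
time: 3.08
eef_pos: [0.5402, -0.3315, 0.1597]
ee_rot: [-49.5, 89.9, 149.9]
contact_force: [-0.7, -0.2, 0.2]
grip_width: 0.0429
turn [0.03 0.07 0.08] | then translation (tool axes after turn) mm [109.7   0.7  -0.5] | before turn [109.7   0.9  -0.7]
tool y,z in world after: [[0.332, -0.943, 0.0], [-0.943, -0.332, 0.0]] q [-38.1  32.1   0.4  58.4  -0.  122.4] F [-0.7 -0.2  0.2] t 3.0833
```

```bash
python3 -m inch '[{"translation":[0.02,0,0],"turn":[0,0,0]},{"translation":[0.02,0,0],"turn":[0,0,0]},{"translation":[0.02,0,0],"turn":[0,0,0]},{"translation":[0.015,0,0],"turn":[0,0,0]},{"translation":[0.015,0,0],"turn":[0,0,0]},{"translation":[0.01,0,0],"turn":[0,0,0]},{"translation":[0.006,0,0],"turn":[0,0,0]},{"translation":[0.004,0,0],"turn":[0,0,0]},{"translation":[0,0,0],"turn":[0,0,0]}]'
python3 -m inch '[{"translation":[0,0,0],"turn":[0,0,0]},{"translation":[0,0,0],"turn":[0,0,0]},{"translation":[0,0,0],"turn":[0,0,0]},{"translation":[0,0,0],"turn":[0,0,0]},{"translation":[0,0,0],"turn":[0,0,0]},{"translation":[0,0,0],"turn":[0,0,0]},{"translation":[0,0,0],"turn":[0,0,0]},{"translation":[0,0,0],"turn":[0,0,0]}]' -1
python3 -m inch '[{"translation":[-0.02,0,0],"turn":[0,0,0]},{"translation":[-0.03,0,0],"turn":[0,0,0]},{"translation":[-0.03,0,0],"turn":[0,0,0]},{"translation":[-0.03,0,0],"turn":[0,0,0]},{"translation":[-0.03,0,0],"turn":[0,0,0]},{"translation":[-0.02,0,0],"turn":[0,0,0]},{"translation":[0,0,0],"turn":[0,0,0]},{"translation":[0,0,0],"turn":[0,0,0]}]'
python3 go.py 0.515 0.190 0.21 -6.0
```

```text
time: 3.83
eef_pos: [0.5405, -0.3322, 0.0503]
ee_rot: [-50.2, 90.0, 149.2]
contact_force: [-0.4, 0.4, -0.6]
grip_width: 0.0425
time: 4.5
eef_pos: [0.5413, -0.3324, 0.0513]
ee_rot: [118.5, 89.9, -42.1]
contact_force: [-0.2, -0.1, 6.0]
grip_width: 0.0134
time: 5.17
eef_pos: [0.5411, -0.3321, 0.2107]
ee_rot: [123.2, 89.9, -37.4]
contact_force: [-0.8, 0.4, -4.1]
grip_width: 0.0136
turn [25.41 -0.06 -0.06] | then translation (tool axes after turn) mm [   0.7 -516.5   80.5] | before turn [ 2.000e-01 -5.011e+02 -1.489e+02]
tool y,z in world after: [[-0.105, -0.995, 0.0], [-0.995, 0.105, 0.0]] q [-38.1  30.1   4.9  64.7   0.  122.5] F [-0.8  0.4 -4.1] t 5.1667
```

```bash
python3 -m inch '[{"translation":[0,0,0],"turn":[6.35,0,0]},{"translation":[0,0,0],"turn":[6.35,0,0]},{"translation":[0,0,0],"turn":[6.35,0,0]},{"translation":[0,0,0],"turn":[6.36,0,0]},{"translation":[0,-0.01,0.005],"turn":[0,0,0]},{"translation":[0,-0.02,0.01],"turn":[0,0,0]},{"translation":[0,-0.03,0.01],"turn":[0,0,0]},{"translation":[0,-0.03,0.01],"turn":[0,0,0]},{"translation":[0,-0.03,0.01],"turn":[0,0,0]},{"translation":[0,-0.03,0.01],"turn":[0,0,0]},{"translation":[0,-0.03,0.01],"turn":[0,0,0]},{"translation":[0,-0.03,0.01],"turn":[0,0,0]},{"translation":[0,-0.03,0.005],"turn":[0,0,0]},{"translation":[0,-0.03,0],"turn":[0,0,0]},{"translation":[0,-0.03,0],"turn":[0,0,0]},{"translation":[0,-0.03,0],"turn":[0,0,0]},{"translation":[0,-0.03,0],"turn":[0,0,0]},{"translation":[0,-0.03,0],"turn":[0,0,0]},{"translation":[0,-0.03,0],"turn":[0,0,0]},{"translation":[0,-0.03,0],"turn":[0,0,0]}]'
python3 -m inch '[{"translation":[0,-0.03,0],"turn":[0,0,0]},{"translation":[0,-0.02,0],"turn":[0,0,0]},{"translation":[0,-0.01,0],"turn":[0,0,0]},{"translation":[0.01,-0.006,0],"turn":[0,0,0]},{"translation":[0.02,0,0],"turn":[0,0,0]},{"translation":[0.02,0,0],"turn":[0,0,0]},{"translation":[0,0,0],"turn":[0,0,0]},{"translation":[0,0,0],"turn":[0,0,0]},{"translation":[0,0,0],"turn":[0,0,0]}]'
python3 - <<'E'
from h import *
for n in("side","top"):
    np.save(n+"avg2.npy",np.mean([cams.get_image(n).astype(float) for _ in range(6)],0))
s=np.load("sideavg2.npy").astype(np.uint8);t=np.load("topavg2.npy").astype(np.uint8)
cv2.imwrite("pics/near.png",np.hstack([crop(s,150,190,80,100,5),crop(t,155,130,80,100,5)]))
b=bot.sense();print(b["eef_pos"],b["contact_force"],b["ft_torque"],b["time"])
E
python3 go.py 0.515 0.190 0.16 -6.0
```

```text
time: 6.83
eef_pos: [0.5017, 0.0711, 0.2109]
ee_rot: [-86.9, 87.3, 91.3]
contact_force: [-0.2, -0.1, -2.9]
grip_width: 0.0134
time: 7.58
eef_pos: [0.5036, 0.104, 0.1664]
ee_rot: [-89.9, 85.7, 91.1]
contact_force: [0.3, 0.4, -3.6]
grip_width: 0.0132
[0.50329931 0.10437976 0.16585027] [ 0.80024854  0.43702782 -3.22157086] [-0.11596699  0.01470874 -0.01919159] 8.1833
turn [7.07 0.29 4.32] | then translation (tool axes after turn) mm [  5.9 -86.4  -2.7] | before turn [ 12.3 -84.7 -13.3]
tool y,z in world after: [[-0.105, -0.995, 0.0], [-0.995, 0.105, 0.0]] q [  1.   19.2 -19.7  51.1   4.3 179.9] F [ 0.8  0.4 -3.2] t 8.1833
```

View pics/near.png

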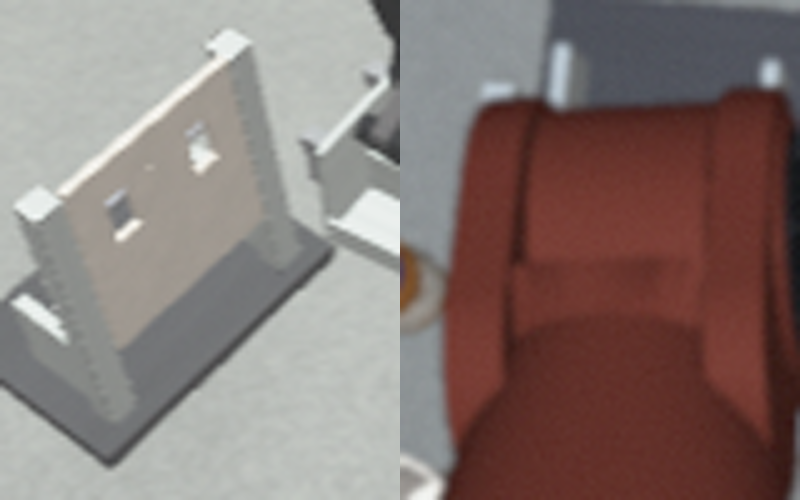

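Joint 6 reached its 180° limit and stopped the move short. The same tool orientation is available at about −154°, so I'll unwind the wrist by nearly a full turn in free air, where there is about 12 cm of clearance.

```bash
T='{"translation":[0,0,0],"turn":[-7,0,0]}'; python3 -m inch '[{"translation":[0,0,-0.0],"turn":[0,0,4.3]},{"translation":[0,0,0],"turn":[-7,0,0]},{"translation":[0,0,0],"turn":[-7,0,0]},{"translation":[0,0,0],"turn":[-7,0,0]},{"translation":[0,0,0],"turn":[-7,0,0]},{"translation":[0,0,0],"turn":[-7,0,0]},{"translation":[0,0,0],"turn":[-7,0,0]},{"translation":[0,0,0],"turn":[-7,0,0]},{"translation":[0,0,0],"turn":[-7,0,0]},{"translation":[0,0,0],"turn":[-7,0,0]},{"translation":[0,0,0],"turn":[-7,0,0]},{"translation":[0,0,0],"turn":[-7,0,0]},{"translation":[0,0,0],"turn":[-7,0,0]},{"translation":[0,0,0],"turn":[-7,0,0]},{"translation":[0,0,0],"turn":[-7,0,0]},{"translation":[0,0,0],"turn":[-7,0,0]},{"translation":[0,0,0],"turn":[-7,0,0]},{"translation":[0,0,0],"turn":[-7,0,0]},{"translation":[0,0,0],"turn":[-7,0,0]},{"translation":[0,0,0],"turn":[0,0,0]}]'
python3 go.py 0.515 0.190 0.16 -6.0
```

```text
time: 9.85
eef_pos: [0.5037, 0.093, 0.1658]
ee_rot: [147.3, 89.4, 95.7]
contact_force: [-0.4, -0.4, -3.1]
grip_width: 0.0132
turn [-45.69  -0.34  -0.49] | then translation (tool axes after turn) mm [ 5.8 97.7  1.1] | before turn [  6.8  69.  -69. ]
tool y,z in world after: [[0.105, 0.995, 0.0], [0.995, -0.105, 0.0]] q [  1.9  19.3 -19.4  51.3   0.6  53.6] F [-0.4 -0.4 -3.1] t 9.85
```

```bash
python3 -m inch '[{"translation":[0,0,0],"turn":[-7,0,0]},{"translation":[0,0,0],"turn":[-7,0,0]},{"translation":[0,0,0],"turn":[-7,0,0]},{"translation":[0,0,0],"turn":[-7,0,0]},{"translation":[0,0,0],"turn":[-7,0,0]},{"translation":[0,0,0],"turn":[-7,0,0]},{"translation":[0,0,0],"turn":[-7,0,0]},{"translation":[0,0,0],"turn":[-7,0,0]},{"translation":[0,0,0],"turn":[-7,0,0]},{"translation":[0,0,0],"turn":[-7,0,0]},{"translation":[0,0,0],"turn":[-7,0,0]},{"translation":[0,0,0],"turn":[-7,0,0]},{"translation":[0,0,0],"turn":[-7,0,0]},{"translation":[0,0,0],"turn":[-7,0,0]},{"translation":[0,0,0],"turn":[-7,0,0]},{"translation":[0,0,0],"turn":[-7,0,0]}]'
python3 -m inch '[{"translation":[0,0,0],"turn":[-7,0,0]},{"translation":[0,0,0],"turn":[-7,0,0]},{"translation":[0,0,0],"turn":[-7,0,0]},{"translation":[0,0,0],"turn":[-7,0,0]},{"translation":[0,0,0],"turn":[-7,0,0]},{"translation":[0,0,0],"turn":[-7,0,0]},{"translation":[0,0,0],"turn":[-7,0,0]},{"translation":[0,0,0],"turn":[-7,0,0]},{"translation":[0,0,0],"turn":[-7,0,0]},{"translation":[0,0,0],"turn":[-7,0,0]},{"translation":[0,0,0],"turn":[-7,0,0]},{"translation":[0,0,0],"turn":[-7,0,0]},{"translation":[0,0,0],"turn":[-7,0,0]},{"translation":[0,0,0],"turn":[-7,0,0]},{"translation":[0,0,0],"turn":[-7,0,0]},{"translation":[0,0,0],"turn":[0,0,0]}]'
python3 go.py 0.515 0.190 0.16 -6.0
```

```text
time: 11.18
eef_pos: [0.5037, 0.093, 0.1658]
ee_rot: [35.2, 89.4, 95.3]
contact_force: [-0.5, 0.0, -3.1]
grip_width: 0.0136
time: 12.52
eef_pos: [0.5036, 0.093, 0.1658]
ee_rot: [-69.2, 89.4, 95.9]
contact_force: [-0.7, 0.2, -3.0]
grip_width: 0.0135
turn [-8.92  0.17  0.56] | then translation (tool axes after turn) mm [  5.8 -97.7  -1.1] | before turn [  6.8 -96.6  14. ]
tool y,z in world after: [[-0.105, -0.995, 0.0], [-0.995, 0.105, 0.0]] q [   1.9   19.3  -19.4   51.3    0.6 -163.1] F [-0.7  0.2 -3. ] t 12.5167
```

```bash
python3 -m inch '[{"translation":[0,0,0],"turn":[-4.5,0,0.3]},{"translation":[0,0,0],"turn":[-4.4,0.2,0.26]},{"translation":[0,-0.01,0],"turn":[0,0,0]},{"translation":[0,-0.02,0],"turn":[0,0,0]},{"translation":[0,-0.02,0],"turn":[0,0,0]},{"translation":[0.002,-0.02,0],"turn":[0,0,0]},{"translation":[0.002,-0.016,0],"turn":[0,0,0]},{"translation":[0.001,-0.008,0],"turn":[0,0,0]},{"translation":[0,-0.0037,-0.001],"turn":[0,0,0]},{"translation":[0,0,0],"turn":[0,0,0]},{"translation":[0,0,0],"turn":[0,0,0]}]'
python3 - <<'E'
from h import *
for n in("side","top"):
    np.save(n+"avg3.npy",np.mean([cams.get_image(n).astype(float) for _ in range(6)],0))
s=np.load("sideavg3.npy").astype(np.uint8)
cv2.imwrite("pics/near2.png",crop(s,150,190,88,66,9))
b=bot.sense();print(b["eef_pos"],b["contact_force"],b["ft_torque"],b["time"])
E
python3 go.py 0.515 0.190 0.161 -6.0
```

```text
time: 13.43
eef_pos: [0.515, 0.1896, 0.1608]
ee_rot: [140.8, 90.0, -45.4]
contact_force: [-0.7, 0.6, -3.7]
grip_width: 0.0133
[0.51502643 0.18988713 0.16078159] [-0.21659879  0.57014567 -3.22087239] [0.03815872 0.05192219 0.01734667] 14.0333
turn [-0.12 -0.03 -0.  ] | then translation (tool axes after turn) mm [-0.2 -0.1  0. ] | before turn [-0.2 -0.1  0. ]
tool y,z in world after: [[-0.105, -0.995, 0.0], [-0.995, 0.105, 0.0]] q [  12.6   23.3  -14.2   52.5   -0.  -161.3] F [-0.2  0.6 -3.2] t 14.0333
```

View pics/near2.png

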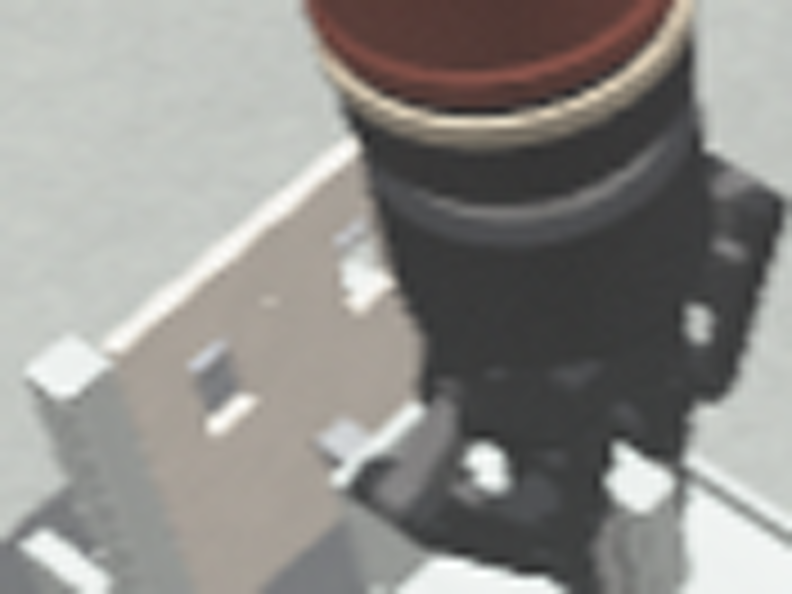

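The hand now holds the tray in front of the stand. Its near tab shows at crop px (318–370,440), the back plate's near top corner at about (340,482), and the near slot's sill at (205–255,395–435). I'll compare these with predictions.

```bash
python3 - <<'E'
from h import *
v=np.load("stand.npy");q=[*v[:3]]
e=bot.sense()["eef_pos"];yaw=np.radians(-6)
o=W([e[0],e[1],yaw],[55,0,0])[0];p=[o[0],o[1],yaw,e[2]-.0513]
pr=lambda X:((px("side",X)+v[5:7]-[150,190]+.5)*9).round(0).tolist()
for n,P in dict(cornerL_rear=(0,40,60),cornerL_front=(-4,40,60),cornerR_rear=(0,-40,60),cornerL_lowfrontfloor=(-2,42,14),tabtop_out=(17,31,52),tabtop_in=(17,21,52),tabroot_in=(0,21,52),tabroot_out=(0,31,52),tabbot_out=(13,31,24),fin_f=(-77,7,72),fin_f2=(-77,-7,72),fin_b=(-33,7,72)).items(): print(n,pr(W(p,P)))
d=v[3]
for n,P in dict(slLo=(0,33,130+d),slLi=(0,19,130+d),slLti=(0,19,161+d),slLto=(0,33,161+d)).items(): print(n,pr(W(q,P)))
rel=np.linalg.inv(np.array([[np.cos(q[2]),-np.sin(q[2])],[np.sin(q[2]),np.cos(q[2])]]))@(o[:2]-q[:2]);print("tray origin in stand mm",rel*1e3,p[3])
E
```

```text
cornerL_rear [[331.0, 481.0]]
cornerL_front [[342.0, 489.0]]
cornerR_rear [[551.0, 282.0]]
cornerL_lowfrontfloor [[363.0, 594.0]]
tabtop_out [[315.0, 444.0]]
tabtop_in [[343.0, 419.0]]
tabroot_in [[390.0, 451.0]]
tabroot_out [[362.0, 476.0]]
tabbot_out [[346.0, 515.0]]
fin_f [[642.0, 517.0]]
fin_f2 [[681.0, 480.0]]
fin_b [[511.0, 431.0]]
slLo [[216.0, 436.0]]
slLi [[255.0, 402.0]]
slLti [[231.0, 331.0]]
slLto [[192.0, 365.0]]
tray origin in stand mm [-59.91152104   0.06245005] 0.10948158846611734
```

```bash
python3 -m inch '[{"translation":[0,0,-0.01],"turn":[0,0,0]},{"translation":[0,0,-0.01],"turn":[0,0,0]},{"translation":[0,0,-0.01],"turn":[0,0,0]},{"translation":[0,0,-0.006],"turn":[0,0,0]},{"translation":[0,0,-0.003],"turn":[0,0,0]},{"translation":[0,0,0],"turn":[0,0,0]},{"translation":[0,0,0],"turn":[0,0,0]}]'
for i in 1; do python3 -m inch '[{"translation":[0,0,-0.001],"turn":[0,0,0]},{"translation":[0,0,-0.001],"turn":[0,0,0]},{"translation":[0,0,-0.001],"turn":[0,0,0]},{"translation":[0,0,-0.001],"turn":[0,0,0]},{"translation":[0,0,0],"turn":[0,0,0]}]'; done
python3 -m inch '[{"translation":[0,0,-0.001],"turn":[0,0,0]},{"translation":[0,0,-0.001],"turn":[0,0,0]},{"translation":[0,0,0],"turn":[0,0,0]}]'
python3 -m inch '[{"translation":[0,0,-0.001],"turn":[0,0,0]},{"translation":[0,0,-0.001],"turn":[0,0,0]},{"translation":[0,0,0],"turn":[0,0,0]}]'
```

```text
time: 14.62
eef_pos: [0.5534, 0.1858, 0.1606]
ee_rot: [81.4, 90.0, -104.7]
contact_force: [0.3, -1.1, -3.4]
grip_width: 0.0131
time: 15.03
eef_pos: [0.5579, 0.1854, 0.1609]
ee_rot: [-176.7, 90.0, -2.8]
contact_force: [0.3, 1.5, -3.4]
grip_width: 0.0132
time: 15.28
eef_pos: [0.56, 0.1851, 0.1608]
ee_rot: [179.9, 90.0, -6.2]
contact_force: [0.7, -1.3, -3.0]
grip_width: 0.0132
time: 15.53
eef_pos: [0.562, 0.1849, 0.1608]
ee_rot: [-176.2, 90.0, -2.3]
contact_force: [-0.0, -0.7, -2.9]
grip_width: 0.0133
```

```bash
R='python3 -m inch'; $R '[{"translation":[0,0,-0.001],"turn":[0,0,0]},{"translation":[0,0,-0.001],"turn":[0,0,0]},{"translation":[0,0,0],"turn":[0,0,0]}]'
$R '[{"translation":[0,0,-0.001],"turn":[0,0,0]},{"translation":[0,0,-0.001],"turn":[0,0,0]},{"translation":[0,0,0],"turn":[0,0,0]}]'
$R '[{"translation":[0,0,-0.001],"turn":[0,0,0]},{"translation":[0,0,0],"turn":[0,0,0]}]'
$R '[{"translation":[0,0,-0.001],"turn":[0,0,0]},{"translation":[0,0,0],"turn":[0,0,0]}]'
```

```text
time: 15.78
eef_pos: [0.564, 0.1847, 0.1608]
ee_rot: [-176.3, 90.0, -2.4]
contact_force: [0.3, 0.1, -2.5]
grip_width: 0.0135
time: 16.03
eef_pos: [0.566, 0.1845, 0.1608]
ee_rot: [-176.7, 90.0, -2.8]
contact_force: [0.2, -0.8, -3.3]
grip_width: 0.0131
time: 16.2
eef_pos: [0.5669, 0.1844, 0.1608]
ee_rot: [-176.9, 90.0, -3.0]
contact_force: [0.1, 0.7, -2.4]
grip_width: 0.014
time: 16.37
eef_pos: [0.568, 0.1843, 0.1609]
ee_rot: [-176.3, 89.9, -2.4]
contact_force: [-0.7, -0.2, -3.8]
grip_width: 0.0138
```

```bash
R='python3 -m inch'; for i in 1; do $R '[{"translation":[0,0,-0.001],"turn":[0,0,0]},{"translation":[0,0,0],"turn":[0,0,0]}]'
$R '[{"translation":[0,0,-0.001],"turn":[0,0,0]},{"translation":[0,0,0],"turn":[0,0,0]}]'
$R '[{"translation":[0,0,-0.001],"turn":[0,0,0]},{"translation":[0,0,0],"turn":[0,0,0]}]'
$R '[{"translation":[0,0,-0.001],"turn":[0,0,0]},{"translation":[0,0,0],"turn":[0,0,0]}]'; done | grep -v -e rot -e grip
```

```text
time: 16.53
eef_pos: [0.5689, 0.1842, 0.1608]
contact_force: [-0.4, 0.3, -2.9]
time: 16.7
eef_pos: [0.5699, 0.1841, 0.1608]
contact_force: [-0.4, -0.7, -2.7]
time: 16.87
eef_pos: [0.5708, 0.184, 0.1608]
contact_force: [-1.0, 0.2, -2.9]
time: 17.03
eef_pos: [0.5717, 0.1839, 0.1608]
contact_force: [-1.5, 0.5, -2.5]
```

```bash
R='python3 -m inch'; for i in 1; do $R '[{"translation":[0,0,-0.001],"turn":[0,0,0]},{"translation":[0,0,0],"turn":[0,0,0]}]'
$R '[{"translation":[0,0,-0.001],"turn":[0,0,0]},{"translation":[0,0,0],"turn":[0,0,0]}]'
$R '[{"translation":[0,0,-0.001],"turn":[0,0,0]},{"translation":[0,0,0],"turn":[0,0,0]}]'
$R '[{"translation":[0,0,-0.001],"turn":[0,0,0]},{"translation":[0,0,0],"turn":[0,0,0]}]'; done | grep -v -e rot -e grip
```

```text
time: 17.2
eef_pos: [0.5726, 0.1838, 0.1607]
contact_force: [-1.7, 0.4, -2.3]
time: 17.37
eef_pos: [0.5736, 0.1837, 0.1608]
contact_force: [-3.4, 0.6, -3.2]
time: 17.53
eef_pos: [0.5739, 0.1837, 0.1606]
contact_force: [-6.1, 0.8, -1.4]
time: 17.7
eef_pos: [0.574, 0.1837, 0.1605]
contact_force: [-9.4, 1.2, 0.0]
```

The tabs went through. The spring started to push back about 3.5 mm before a firm stop at x 0.574, where the estimate put flush (0.5746). Now I'll push down gently.

```bash
R='python3 -m inch'; for i in 1; do $R '[{"translation":[0.002,0,0.0005],"turn":[0,0,0]},{"translation":[0.002,0,0],"turn":[0,0,0]},{"translation":[0,0,0],"turn":[0,0,0]}]'
$R '[{"translation":[0.002,0,0],"turn":[0,0,0]},{"translation":[0.001,0,0],"turn":[0,0,0]},{"translation":[0,0,0],"turn":[0,0,0]}]'
$R '[{"translation":[0.001,0,0],"turn":[0,0,0]},{"translation":[0.001,0,0],"turn":[0,0,0]},{"translation":[0,0,0],"turn":[0,0,0]}]'
$R '[{"translation":[0.001,0,0],"turn":[0,0,0]},{"translation":[0.001,0,0],"turn":[0,0,0]},{"translation":[0,0,0],"turn":[0,0,0]}]'; done | grep -v -e grip
```

```text
time: 17.95
eef_pos: [0.5739, 0.1836, 0.1564]
ee_rot: [4.8, 89.9, 178.7]
contact_force: [-6.4, 1.2, -1.6]
time: 18.2
eef_pos: [0.5739, 0.1837, 0.1539]
ee_rot: [0.7, 89.9, 174.6]
contact_force: [-8.3, -0.0, 1.6]
time: 18.45
eef_pos: [0.5739, 0.1838, 0.1521]
ee_rot: [-4.1, 89.9, 169.8]
contact_force: [-9.6, 1.3, 4.7]
time: 18.7
eef_pos: [0.5739, 0.1838, 0.1502]
ee_rot: [-6.4, 89.9, 167.5]
contact_force: [-9.9, 0.9, 6.1]
```

```bash
R='python3 -m inch'; for i in 1 ; do $R '[{"translation":[0.001,0,0],"turn":[0,0,0]},{"translation":[0.001,0,0],"turn":[0,0,0]},{"translation":[0,0,0],"turn":[0,0,0]}]'
$R '[{"translation":[0.001,0,0],"turn":[0,0,0]},{"translation":[0.001,0,0],"turn":[0,0,0]},{"translation":[0,0,0],"turn":[0,0,0]}]'
$R '[{"translation":[0.001,0,0],"turn":[0,0,0]},{"translation":[0.001,0,0],"turn":[0,0,0]},{"translation":[0,0,0],"turn":[0,0,0]}]'; done | grep -v -e grip
```

```text
time: 18.95
eef_pos: [0.574, 0.1837, 0.1478]
ee_rot: [-3.4, 89.9, 170.6]
contact_force: [-8.6, 1.4, 1.7]
time: 19.2
eef_pos: [0.574, 0.1837, 0.1456]
ee_rot: [2.5, 89.9, 176.4]
contact_force: [-7.6, 0.5, -0.2]
time: 19.45
eef_pos: [0.5739, 0.1836, 0.1433]
ee_rot: [7.9, 89.9, -178.2]
contact_force: [-5.7, 1.1, -4.0]
```

```bash
R='python3 -m inch'; for i in 1 ; do $R '[{"translation":[0.001,0,0],"turn":[0,0,0]},{"translation":[0.001,0,0],"turn":[0,0,0]},{"translation":[0,0,0],"turn":[0,0,0]}]'
$R '[{"translation":[0.001,0,0],"turn":[0,0,0]},{"translation":[0,0,0],"turn":[0,0,0]}]'
$R '[{"translation":[0.001,0,0],"turn":[0,0,0]},{"translation":[0,0,0],"turn":[0,0,0]}]'
$R '[{"translation":[0.001,0,0],"turn":[0,0,0]},{"translation":[0,0,0],"turn":[0,0,0]}]'; done | grep -v -e grip
```

```text
time: 19.7
eef_pos: [0.574, 0.1835, 0.1412]
ee_rot: [10.6, 89.9, -175.5]
contact_force: [-6.5, 1.6, -3.5]
time: 19.87
eef_pos: [0.5739, 0.1836, 0.1404]
ee_rot: [8.8, 89.9, -177.3]
contact_force: [-7.7, -0.1, -0.9]
time: 20.03
eef_pos: [0.574, 0.1836, 0.1401]
ee_rot: [9.1, 89.9, -177.0]
contact_force: [-9.7, -0.8, 5.9]
time: 20.2
eef_pos: [0.5739, 0.1836, 0.14]
ee_rot: [9.9, 89.9, -176.2]
contact_force: [-12.4, 0.4, 13.8]
```

Hard stop at z 0.140, 20.5 mm below entry. The vertical force rose by about 9 N over the ramp, dropped, went slightly negative as it snapped, and then hit a stiff stop. I'll unload, open and lift off.

```bash
R='python3 -m inch'; $R '[{"translation":[-0.001,0,0.001],"turn":[0,0,0]},{"translation":[-0.001,0,0.001],"turn":[0,0,0]},{"translation":[0,0,0],"turn":[0,0,0]}]'
$R '[{"translation":[0,0,0],"turn":[0,0,0]},{"translation":[0,0,0],"turn":[0,0,0]},{"translation":[0,0,0],"turn":[0,0,0]},{"translation":[0,0,0],"turn":[0,0,0]},{"translation":[0,0,0],"turn":[0,0,0]},{"translation":[0,0,0],"turn":[0,0,0]},{"translation":[0,0,0],"turn":[0,0,0]}]' -0.1
```

```text
time: 20.45
eef_pos: [0.5738, 0.1837, 0.1411]
ee_rot: [-175.5, 89.9, -1.6]
contact_force: [-1.0, 0.1, -3.3]
grip_width: 0.0134
time: 21.03
eef_pos: [0.5733, 0.1837, 0.1409]
ee_rot: [-175.4, 90.0, -1.5]
contact_force: [-0.5, -0.1, -0.2]
grip_width: 0.0382
```

```bash
R='python3 -m inch'; $R '[{"translation":[-0.005,0,0],"turn":[0,0,0]},{"translation":[-0.01,0,0],"turn":[0,0,0]},{"translation":[-0.015,0,0],"turn":[0,0,0]},{"translation":[-0.02,0,0],"turn":[0,0,0]},{"translation":[-0.02,0,0],"turn":[0,0,0]},{"translation":[-0.02,0,0],"turn":[0,0,0]},{"translation":[-0.02,0,0.01],"turn":[0,0,0]},{"translation":[-0.02,0.02,0.02],"turn":[0,0,0]},{"translation":[0,0.03,0.02],"turn":[0,0,0]},{"translation":[0,0.03,0.02],"turn":[0,0,0]},{"translation":[0,0.03,0.02],"turn":[0,0,0]},{"translation":[0,0.03,0.02],"turn":[0,0,0]},{"translation":[0,0.03,0.02],"turn":[0,0,0]},{"translation":[0,0.03,0.01],"turn":[0,0,0]},{"translation":[0,0.03,0],"turn":[0,0,0]},{"translation":[0,0.03,0],"turn":[0,0,0]},{"translation":[0,0.02,0],"turn":[0,0,0]},{"translation":[0,0,0],"turn":[0,0,0]},{"translation":[0,0,0],"turn":[0,0,0]}]'
python3 - <<'E'
from h import *
s=np.mean([cams.get_image("side").astype(float) for _ in range(6)],0).astype(np.uint8)
t=np.mean([cams.get_image("top").astype(float) for _ in range(3)],0).astype(np.uint8)
cv2.imwrite("pics/fs.png",s);cv2.imwrite("pics/ft.png",t)
v=np.load("stand.npy");d=v[3]
a=crop(s,148,190,66,96,6);b=a.copy()
q=[*v[:3],.086+d/1000]
for u,w in TRAY:
    X=((px("side",W(q,[u,w]))+v[5:7]-[148,190]+.5)*6).astype(int);cv2.line(b,X[0].tolist(),X[1].tolist(),(0,0,255),1)
cv2.imwrite("pics/fin.png",np.hstack([a,b]))
E
```

```text
time: 22.62
eef_pos: [0.4116, -0.016, 0.2729]
ee_rot: [90.3, 86.9, -99.9]
contact_force: [-0.5, 0.6, -0.1]
grip_width: 0.0382
```

View pics/fin.png

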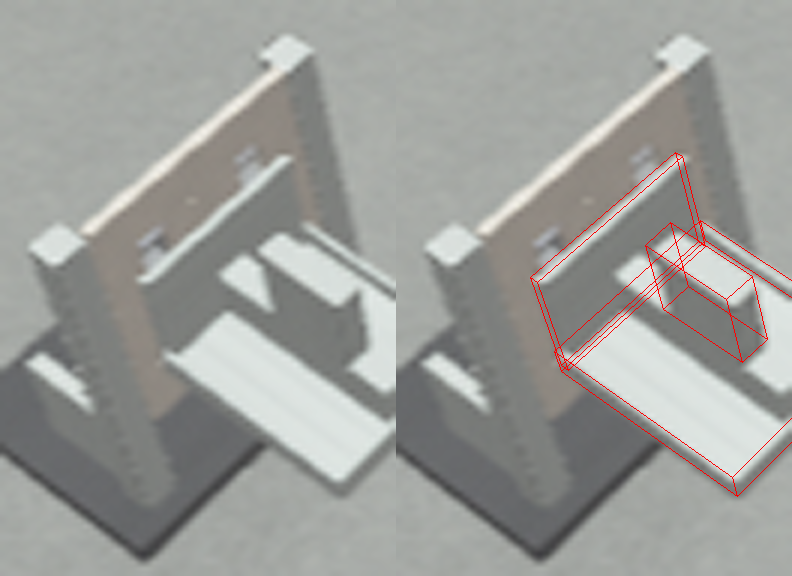

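View pics/ft.png

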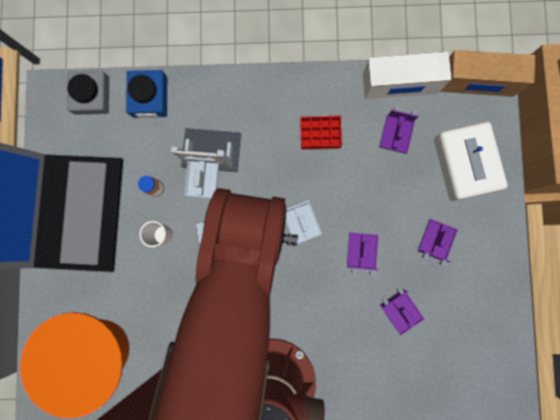

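The tray hangs flush and level, matching the fully seated model to about 1 px: back plate corner seen at (142,280), predicted (139,280). The plain tray (302,222), tub, jar and box haven't moved, and the hand is clear. I'm handing in.

```bash
python3 -c "
from rig import bot
print(bot.sense()['contact_force'],bot.sense()['time']);print(bot.sign_off())"
```

```text
[ 0.59013454 -0.22434238  0.34342731] 23.0667
the job is handed in; nothing more can be done
None
```

I hung the hooked tray on the slotted stand and handed the job in at 23.1 s on the robot's clock, with the gripper clear of everything.

- **Feeding in:** both tabs went through the slots on the first try. The spring started to push back about 3.5 mm before a firm stop, at the point where I expected the back to be flush.
- **Pushing down:** the force rose by about 9 N over the ramps, dropped off as the bar snapped over, then met a stiff stop 20.5 mm lower. The largest force I read was about 19 N.
- **Last checks:** the side picture shows the tray flush, level and within about 1 px of the fully seated position. The tool reads no load, and what the top view shows of the plain tray, tub, jar and tube box is where it was. The arm hid most of the block.

**Not seen directly:** I couldn't see the spring bar in the pictures. That it snapped home rests on the force pattern, the depth and the final height of the tray.

**Problem on the way:** on the first approach the last wrist joint ran to its 180° limit and stopped the move short. I turned the wrist back almost a full turn in open space, with nothing touched, and carried on.

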